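Unhitch the parked bike trailer's drawbar and hold it up

ROBOT

A 7-joint arm with a two-finger parallel gripper is mounted at the origin on the work surface. World frame = base frame: x ahead of the robot, y to its left, z up, the work surface at z = 0. Lengths are in m, angles in rad, forces in N, time in s.
With the tool pointing down it reaches from about 0.425 to 0.95 m from the base axis. Payload 4.7 kg.
Tool frame: the origin (TCP) lies on the centre line of the jaws, within the pads' length; the fingertips stand 11 mm ahead of it and the grasp point (between the pads) lies 8 mm behind it (bot.finger_overhang is the distance from the TCP to the fingertips, in m); z points along the fingers, y is the line along which they close (so a half turn about z gives the same grasp; the last joint's range is limited). The gripper opens to 87 mm and grips with 3 to 60 N. Pads are 19 mm wide; open, the fingers measure 117 mm over their backs; the gripper's body (75 mm by 190 mm) begins 51 mm behind the grasp point.
Start: joints at [1.247, 0.469, -0.049, 1.532, 0.024, 1.141, -0.082], TCP at [0.196, -0.646, 0.234] pointing down, gripper open.
Joint ranges: [-2.59, 2.59], [-0.33, 1.99], [-1.39, 1.29], [0.1, 2.45], [-1.04, 4.18], [0.21, 1.99], [-2.66, 2.66]. Speed limits (rad/s): [2.57, 2.57, 3.14, 3.14, 3.14, 3.14, 3.14].

INTERFACE

Orientations are given as a unit quaternion [w, x, y, z].
In Python, from workcell import bot gives the robot as it stands.
- The arm moves only by the tool jog_arm, never from a script. Its argument "moves" is a list of rows, each a list of 6 numbers: the shift along the tool's x, y, z in units of 60 mm (1.0 is 60 mm), then the turn, a rotation vector about the tool's x, y, z in rad. In form: [[dx, dy, dz, ax, ay, az], ...]. A call has 1 to 5 rows; each row is the pose to reach, as a shift and turn from the pose commanded when the call began, along the tool's axes at that moment; what a row does not reach only later rows make up. A row lasts 1/8 s, in which the tool goes at most 62.5 mm and 10.7 degrees, less where a joint would pass 70% of its speed; a pose out of reach is approached as far as the arm can. A call with a gripper value outside its range is refused whole. "grip" is the opening, from -1 (shut) to 1 (fully open), set as the call begins (left out, the last holds). The fingers move at their own pace and stop on an object; "squeeze" is the grip in N (left out, the last holds). Time passes only in rows, so rows that repeat a pose let the fingers close. It gives the time, the measured TCP pose, the force, the opening and the grip force at its end, in the units of the state.
- bot.get_obs(): the state, without advancing time (a new reading comes with each control period).
- bot.grab_frame(name): name is "side" or "top" or "wrist"; returns a dict with "pixels" (384x512x3 uint8, red, green, blue), "K" (3x3 intrinsics, pixels), "extrinsics" (4x4, takes a point from world to camera coordinates). Camera axes: x right, y down, z forward; pixel columns grow to the right and rows downward; lengths in m; the calibration is good to about 2 mm. The wrist camera is an equidistant fisheye: a pixel r from the principal point sees the ray r / f radians off the axis. A picture is of the moment at which its call begins. There is no depth.
- bot.job_done(): hands the job in; it is judged then, once.
Trained networks look in the newest picture that a camera, given by its name, has taken for a name from the list of things; names that differ only in an ending like _2 or _b are one class to them, and where a whole thing is asked for, a point or a joint stands for the part that bears it (a point fixed in the world has none). Each returns a list of dicts, best first, with "confidence" (0 to 1); they miss things now and then, are a little off and sometimes report something else, mostly with a low value. They report only what shows in the picture. A call takes as long as a camera call.
- bot.find_in(camera, label): "rect" ([left, top, width, height] in pixels, round what is visible of it).
- bot.place_of(camera, label): "location" ([column, row] in pixels: a listed point, or the origin of a listed thing).
The state is a dict: "clock": time; "q": joint angles; "joint_velocities": joint speeds; "joint_torque": joint torques, N m; "tcp_pos": TCP position; "tool_rot": TCP orientation; "ft_force": force on the tool from outside, world axes, zero at the start; "wrist_torque": the same for the moment, N m; "grip_width": opening from 0.0 (shut) to 1.0 (fully open); "grasp_force": force on a finger pad.
Only numpy, scipy, OpenCV 4.12 (cv2) and the standard library are available. Lean on these libraries where they do the work, as an engineer would, in place of code of your own. Each camera call takes 0.05 s, during which the arm holds its last target. There are 200 camera calls.

TASK

Our bike trailer is parked on the hall bench with its drawbar locked on the storage ball, and I want to wipe the ball. Turn the captive wing nut on the coupler anticlockwise about a quarter turn so its tail swings clear, pull the latch tab all the way out sideways, away from the coupler, against its spring, and lift the drawbar by that tab until the coupler is 8 to 10 cm above where it sat. Finish still gripping it raised and still, with the nut left undone, and leave the scoop, brush and tin alone.

Things in the scene. Friction and masses are not known exactly. Their poses are not given: they have to be found in the camera images.
- trailer: the fixed parked trailer: a dark steel storage rail with a ball mount at one end and a grey plastic tub (320 x 340 x 150) at the other. Origin on the bench directly under the ball; its y axis runs from the ball along the drawbar to the pivot and tub, its x axis is the direction in which the latch pulls out, z up. Fixed to the bench
- ball (a point): centre of the 32 mm steel ball, 60 above the bench, on a neck of 14; hidden inside the coupler at the start
- pivot (a point): the drawbar's pivot, 300 from the ball along trailer y and 70 above the bench; its axis is parallel to trailer x. The rigid drawbar (24 mm square tube, grey coupler head 56 x 60, top 86 above the bench) swings up about it; with latch, nut and coupler it weighs about 0.9 kg, so it takes about 5 to 8 N to raise at the tab
- coupler_top (a point): centre of the coupler's top face, right above the ball, 86 above the bench when seated; rides up with the drawbar
- tab_top (a point): centre of the top edge of the latch tab, an upright flat steel plate: 12 thick along trailer x, 30 wide along trailer y, top 136 above the bench and free-standing for the upper 50 (it stands 12 mm outside the coupler's wall, beyond the +x side). Pinch it across its thickness, from above. It moves with latch and drawbar
- wing_top (a point): centre of the top edge of the nut's wing, on the nut's vertical axis, 110 above the bench, at trailer x +92, y -68 from the ball. The wing is an upright plate 36 long, 10 thick and 38 high, standing above a round hub (diameter 22) on the coupler's nose plate; its axes turn with the nut: x along the wing's length (the tail points to -x), y across its thickness, z up
- nut (a joint): turn of the wing nut, rad, positive anticlockwise from above, range -0.2 to 1.75; at 0 its 40 mm tail points to trailer -x and blocks the latch's side arm (the latch then moves only 2 mm); beyond about 0.8 the latch is free. Stays where it is left; about 0.05 N m to turn. It does not rise
- latch (a joint): travel of the latch along trailer x, m, 0 (locked under the ball) to 0.028 (stop); springs back when let go; 4 N at 0, 11 N fully out. The ball is free beyond about 0.018; keep the latch out while lifting until the coupler is 40 mm up
- drawbar (a joint): lift of the drawbar about its pivot, rad, 0 seated to 0.7; the coupler rises about 300 mm per rad (0.3 is 90 mm). It falls back if let go
- scoop: bystander: orange plastic hand scoop, 66 x 175 x 40, lying flat
- brush: bystander: red silicone brush, 220 x 34 x 36, lying on its bristles
- grease_tin: bystander: round tin, diameter 68, 55 high

How it is judged:
On the way, in this order (a step that is already met when the one before it is completed fails the run):
1. the wing nut is turned anticlockwise, its tail clear of the latch arm (value of joint nut above 1 rad), for 0.1 s.
2. the latch is pulled out clear of the ball (value of joint latch above 0.018 m), for 0.1 s.
3. the drawbar is lifted off the ball (value of joint drawbar above 0.22 rad), for 0.1 s.
At the end, for the whole second after the job is handed in: the drawbar is held up by the fingers on the latch tab (contact over 2 N), at a lift of 0.22 to 0.42 rad (coupler about 65 to 120 mm above its seat), still (under 0.05 rad/s), and the nut is still turned beyond 0.9 rad (value of joint drawbar between 0.22 and 0.42 rad and velocity of joint drawbar between -0.05 and 0.05 rad/s and contact force between the fingers and latch above 2 N and value of joint nut above 0.9 rad); the arm keeps its last pose, push and grip.
It fails at once if a bystander is moved by more than 2 cm (distance of any of scoop, brush, grease_tin from where it was at the start of the episode above 0.02 m).
It also fails if it takes over 51 s, if anything falls off the work surface, if the arm or the gripper's body presses on something with over 40 N, if the wrist force passes 120 N, or if a joint passes its speed limit or range.

## Working session

There is one attempt and no reset: what is moved stays moved. The work goes in short steps, Python scripts to look and compute and a tool call to move; the robot and the scene stay as the last step left them, time stands still between calls to the robot, and variables do not carry over. Pictures are saved under pics/ and viewed, at most 10 in all, crops included, and the job is handed in when it is done.

Besides the shell and the picture viewer there is one more tool, called after "Request:" by a JSON object that holds its "name" and its "arguments", one argument or row to a line. jog_arm: Moves the arm, as the interface text tells. Its arguments: {"type":"object","properties":{"moves":{"type":"array","items":{"type":"array","items":{"type":"number"}}},"grip":{"type":"number"},"squeeze":{"type":"number"}},"required":["moves"]}

```bash
mkdir -p pics
cat > h.py <<'E'
from workcell import bot
import numpy as np, cv2
from scipy.spatial.transform import Rotation as R
def ray(f,px):
    K=f["K"];E=np.array(f["extrinsics"]);K=np.array(K)
    d=np.array([(px[0]-K[0,2])/K[0,0],(px[1]-K[1,2])/K[1,1],1.])
    Rm=E[:3,:3];return -Rm.T@E[:3,3],Rm.T@d
def at_z(f,px,z):
    c,d=ray(f,px);return c+d*(z-c[2])/d[2]
def proj(f,p):
    E=np.array(f["extrinsics"]);q=E[:3,:3]@p+E[:3,3];u=np.array(f["K"])@q;return u[:2]/u[2]
def save(f,n): cv2.imwrite("pics/"+n+".png",f["pixels"][:,:,::-1])
E
python3 - <<'E'
from h import *
o=bot.get_obs();print(o)
Z=dict(coupler_top=.086,tab_top=.136,wing_top=.110,scoop=.02,brush=.02,grease_tin=.03,trailer=0,pivot=.07)
F={c:bot.grab_frame(c) for c in("top","side")}
for c,f in F.items():
    save(f,c)
    for l,z in Z.items():
        r=bot.place_of(c,l)
        for e in r[:2]: print(c,l,np.round(e["location"],1),round(e["confidence"],2),np.round(at_z(f,e["location"],z),4))
cv2.imwrite("pics/both.png",cv2.resize(np.vstack([F["top"]["pixels"],F["side"]["pixels"]])[:,:,::-1],None,fx=.78,fy=.78))
E
```

```text
{'clock': 0.0, 'q': array([ 1.24710099,  0.46943863, -0.04858516,  1.53368343,  0.02412836,
        1.14098892, -0.08229787]), 'joint_velocities': array([ 0.00136802,  0.00173133, -0.00030625,  0.0009327 ,  0.00017175,
        0.00041532,  0.00046663]), 'joint_torque': array([ 6.40375274e-04, -5.07983494e+01, -8.06339085e-02, -2.36158615e+01,
       -6.14742399e-02,  3.76878516e-02,  1.57633217e-04]), 'tcp_pos': array([ 0.19594878, -0.64533523,  0.23250573]), 'tool_rot': array([-9.46732854e-04,  9.89153464e-01,  1.46882576e-01, -1.91400061e-04]), 'ft_force': array([-0.8743402 , -0.20400255,  0.89001487]), 'wrist_torque': array([-0.00161164, -0.0009145 ,  0.01547912]), 'grasp_force': 0.0, 'grip_width': 1.0024073419507036}
top coupler_top [275.2 233.6] 0.69 [ 0.4958 -0.1402  0.086 ]
top tab_top [277.3 219.5] 0.66 [ 0.5339 -0.1435  0.136 ]
top wing_top [306.7 211.8] 0.61 [ 0.5553 -0.2283  0.11  ]
top scoop [361.1 165.2] 0.66 [ 0.7012 -0.4124  0.02  ]
top brush [364.7 251.6] 0.75 [ 0.438  -0.4127  0.02  ]
top brush [276.8 234.5] 0.41 [ 0.4931 -0.1492  0.02  ]
top grease_tin [264.9 152.7] 0.98 [ 0.7419 -0.1172  0.03  ]
top trailer [274.3 235. ] 0.59 [ 0.4917 -0.1428  0.    ]
top trailer [361.6 163.6] 0.26 [ 0.7097 -0.4199  0.    ]
top pivot [179.1 205.9] 0.66 [0.5799 0.1362 0.07  ]
side coupler_top [305.8 197.3] 0.57 [ 0.4778 -0.1316  0.086 ]
side tab_top [298.4 169. ] 0.62 [ 0.5316 -0.167   0.136 ]
side wing_top [302.3 163.2] 0.49 [ 0.5636 -0.2318  0.11  ]
side scoop [296.8 153.2] 0.78 [ 0.6935 -0.3887  0.02  ]
side brush [369.8 184.3] 0.96 [ 0.416  -0.3859  0.02  ]
side grease_tin [231.6 187. ] 0.59 [ 0.717  -0.0928  0.03  ]
side pivot [202.3 239.4] 0.55 [0.5817 0.1529 0.07  ]
```

View pics/both.png

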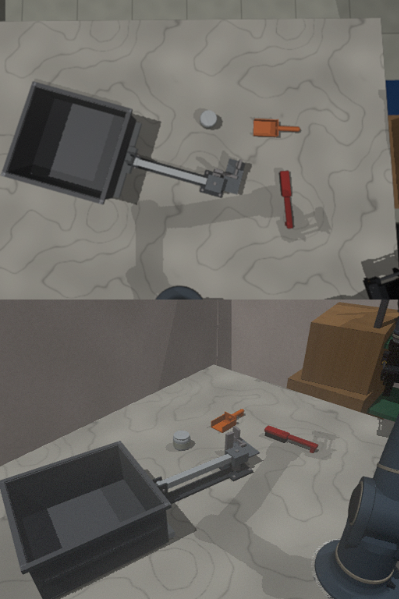

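The top view (upper half) shows the tub on the left, the drawbar running right to the coupler at about (215,183) in the combined picture and the wing at about (238,165). The tin is at (208,118), the scoop at (265,128) and the brush at (288,195), all clear of the coupler. The detections fit the geometry given. Next I'll fit the trailer pose jointly from both cameras.

```bash
cat >> h.py <<'E'
from scipy.optimize import least_squares
from scipy.spatial.transform import Rotation as R
MODEL=dict(coupler_top=[0,0,.086],tab_top=[.046,0,.136],wing_top=[.092,-.068,.110],pivot=[0,.3,.07])
def T(s,p): c,n=np.cos(s[2]),np.sin(s[2]);return np.array([s[0]+c*p[0]-n*p[1],s[1]+n*p[0]+c*p[1],p[2]])
def move_to(o,p,rot):
    """tool-frame shift (units) and rotvec from the measured pose"""
    r=R.from_quat(np.roll(o["tool_rot"],-1))
    return np.r_[r.inv().apply(np.array(p)-o["tcp_pos"])/.06,(r.inv()*rot).as_rotvec()]
def down(ydir):
    y=np.array([np.cos(ydir),np.sin(ydir),0]);z=np.array([0,0,-1.]);return R.from_matrix(np.c_[np.cross(y,z),y,z])
E
python3 - <<'E'
from h import *
obs=[]
for c in("top","side"):
  for k in range(2):
    f=bot.grab_frame(c)
    for l in MODEL:
        for e in bot.place_of(c,l)[:1]: obs.append((c,f,l,e["location"]))
fun=lambda s:np.concatenate([proj(f,T(s,MODEL[l]))-p for c,f,l,p in obs])
r=least_squares(fun,[.494,-.14,-.28],loss="soft_l1")
print(r.x)
for (c,f,l,p),e in zip(obs,fun(r.x).reshape(-1,2)): print(c,l,e.round(1))
s=r.x;print({l:T(s,m).round(4) for l,m in MODEL.items()})
o=bot.get_obs()
for a in(np.pi/2,-np.pi/2): print(move_to(o,T(s,[.092,-.068,.2]),down(s[2]+a)).round(3))
f=bot.grab_frame("top");im=f["pixels"][170:270,220:340,::-1];g=bot.grab_frame("side")["pixels"][130:230,250:370,::-1]
cv2.imwrite("pics/crop.png",cv2.resize(np.hstack([im,g]),None,fx=3.3,fy=3.3,interpolation=cv2.INTER_CUBIC))
E
```

```text
[ 0.49009815 -0.1389099  -0.29325386]
top coupler_top [-0.8  0.4]
top tab_top [ 2.5 -1.9]
top wing_top [0.5 0.1]
top pivot [-4.3  0.2]
top coupler_top [-1.2  1.6]
top tab_top [3.6 0.7]
top wing_top [ 1.  -0.6]
top pivot [-1.   0.2]
side coupler_top [ 0.3 -2. ]
side tab_top [-2.4  1.4]
side wing_top [  1.1 -40.4]
side pivot [-0.2 -1.2]
side coupler_top [ 0.1 -1.2]
side tab_top [-3.3  2.5]
side wing_top [0.7 0.1]
side pivot [-0.3  0.8]
{'coupler_top': array([ 0.4901, -0.1389,  0.086 ]), 'tab_top': array([ 0.5341, -0.1522,  0.136 ]), 'wing_top': array([ 0.5585, -0.2306,  0.11  ]), 'pivot': array([0.5768, 0.1483, 0.07  ])}
[ 7.789 -4.868  0.559  0.     0.    -2.554]
[ 7.789 -4.868  0.559  0.    -0.     0.588]
```

View pics/crop.png

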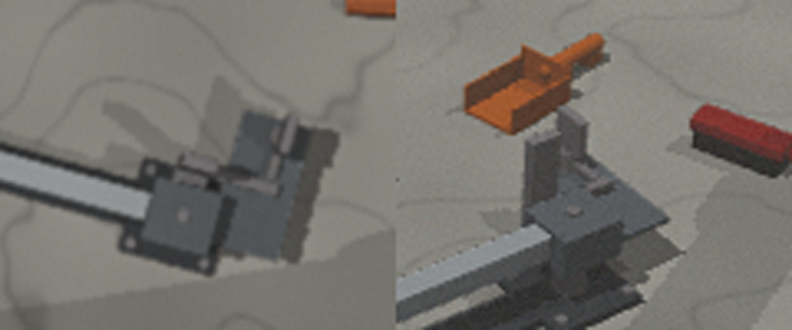

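Upscaled: the tab is at about (195,165) in the top crop, the wing at about (285,135), and its tail points back toward the latch arm, as described. I'll move above the wing now and refine with the wrist camera.

Request:
{"name": "jog_arm", "arguments": {
  "moves": [
    [1,-0.6,0,0,0,0.15],
    [1.9,-1.2,0,0,0,0.3],
    [2.8,-1.7,0,0,0,0.45],
    [3.7,-2.3,0,0,0,0.588],
    [4.5,-2.8,0,0,0,0.588]
  ],
  "grip": 1
}}

```text
clock: 2.62
tcp_pos: [0.4033, -0.4093, 0.2339]
tool_rot: [0.0, 0.989, -0.146, 0.0]
ft_force: [-0.1, -0.5, -0.6]
grip_width: 1.001
grasp_force: 0.0
```

Run:
```python
from h import *
s=[.4901,-.1389,-.2933];o=bot.get_obs();print(o["clock"],o["tcp_pos"],o["q"].round(2),move_to(o,T(s,[.092,-.068,.22]),down(s[2]-np.pi/2)).round(3))
```

```text
2.625 [ 0.40326015 -0.40927803  0.23388752] [ 0.75  0.31 -0.04  1.78  0.01  1.06 -1.16] [ 1.613e+00 -3.600e+00  2.310e-01  1.000e-03 -1.000e-03 -1.000e-03]
```

Request:
{"name": "jog_arm", "arguments": {
  "moves": [
    [0.4,-0.9,0.1,0,0,0],
    [0.8,-1.8,0.2,0,0,0],
    [1.2,-2.7,0.2,0,0,0],
    [1.61,-3.6,0.23,0,0,0],
    [1.61,-3.6,0.23,0,0,0]
  ]
}}

```text
clock: 3.25
tcp_pos: [0.5605, -0.2257, 0.2197]
tool_rot: [-0.002, 0.99, -0.141, 0.001]
ft_force: [-1.4, -0.6, -0.1]
grip_width: 0.994
grasp_force: 0.0
```

```bash
cat >> h.py <<'E'
def wray(f,px):
    K=np.array(f["K"]);E=np.array(f["extrinsics"]);a=np.array([(px[0]-K[0,2])/K[0,0],(px[1]-K[1,2])/K[1,1]])
    r=np.hypot(*a);d=np.r_[a/r*np.sin(r),np.cos(r)] if r>1e-9 else np.array([0,0,1.])
    return -E[:3,:3].T@E[:3,3],E[:3,:3].T@d
def w_at_z(f,px,z): c,d=wray(f,px);return c+d*(z-c[2])/d[2]
def wproj(f,p):
    E=np.array(f["extrinsics"]);K=np.array(f["K"]);q=E[:3,:3]@np.array(p)+E[:3,3];t=np.arctan2(np.hypot(q[0],q[1]),q[2]);u=q[:2]/max(np.hypot(q[0],q[1]),1e-9)*t
    return np.array([K[0,2]+K[0,0]*u[0],K[1,2]+K[1,1]*u[1]])
E
python3 - <<'E'
from h import *
s=[.4901,-.1389,-.2933];f=bot.grab_frame("wrist");o=bot.get_obs();print(o["clock"],o["tcp_pos"],o["q"].round(2))
im=f["pixels"][:,:,::-1].copy()
for l,m in MODEL.items():
    for e in bot.place_of("wrist",l)[:1]: print(l,np.round(e["location"],1),round(e["confidence"],2),w_at_z(f,e["location"],m[2]).round(4),"model",T(s,m).round(4),wproj(f,T(s,m)).round(1))
    cv2.circle(im,tuple(int(v) for v in wproj(f,T(s,m)).round()),2,(0,0,255),-1)
cv2.imwrite("pics/w1.png",cv2.resize(im,None,fx=1.5,fy=1.5))
E
```

```text
3.3 [ 0.55835756 -0.22935199  0.21962246] [ 0.42  0.37 -0.13  1.72  0.05  1.05 -1.59]
coupler_top [193.7 259.1] 0.62 [ 0.4905 -0.1384  0.086 ] model [ 0.4901 -0.1389  0.086 ] [194.3 259.3]
tab_top [180.5 240.5] 0.74 [ 0.5349 -0.1521  0.136 ] model [ 0.5341 -0.1522  0.136 ] [180.9 241.2]
wing_top [259.2 182.4] 0.73 [ 0.5603 -0.2326  0.11  ] model [ 0.5585 -0.2306  0.11  ] [257.6 184.9]
pivot [181.1 241.1] 0.63 [ 0.5087 -0.1263  0.07  ] model [0.5768 0.1483 0.07  ] [  7.3 235. ]
```

View pics/w1.png

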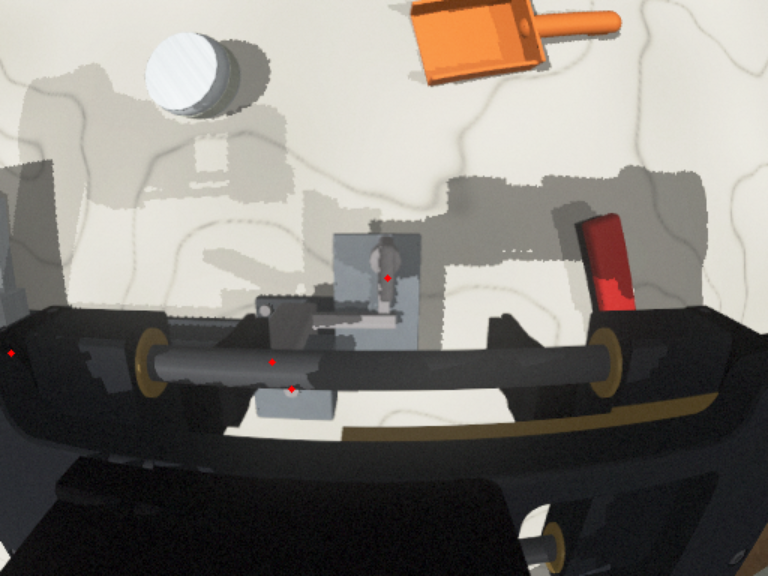

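The picture agrees with the model to within 2 mm: wing and hub at about (386,265), coupler at (292,390), tab just behind the gripper bar at (272,362). I'll descend on the wing with the jaws at about 40 mm, then close.

Request:
{"name": "jog_arm", "arguments": {
  "moves": [
    [0,0,0.5,0,0,0],
    [0,0,1.0,0,0,0],
    [0,0,1.5,0,0,0],
    [0,0,1.9,0,0,0],
    [0,0,2.1,0,0,0]
  ],
  "grip": -0.1
}}

```text
clock: 4.12
tcp_pos: [0.5555, -0.2334, 0.0926]
tool_rot: [0.0, 0.989, -0.147, -0.001]
ft_force: [-0.4, 0.4, 0.3]
grip_width: 0.519
grasp_force: 0.0
```

Request:
{"name": "jog_arm", "arguments": {
  "moves": [
    [0,0,0,0,0,0],
    [0,0,0,0,0,0],
    [0,0,0,0,0,0],
    [0,0,0,0,0,0],
    [0,0,0,0,0,0]
  ],
  "grip": -1,
  "squeeze": 12
}}

```text
clock: 4.75
tcp_pos: [0.5583, -0.2297, 0.0948]
tool_rot: [-0.001, 0.989, -0.145, 0.001]
ft_force: [0.1, 4.6, 3.0]
grip_width: 0.115
grasp_force: 12.0
```

Request:
{"name": "jog_arm", "arguments": {
  "moves": [
    [0,0,0,0,0,-0.15],
    [0,0,0,0,0,-0.3],
    [0,0,0,0,0,-0.45],
    [0,0,0,0,0,-0.6],
    [0,0,0,0,0,-0.75]
  ]
}}

```text
clock: 5.38
tcp_pos: [0.5585, -0.2315, 0.0948]
tool_rot: [0.0, 0.973, 0.229, 0.002]
ft_force: [1.5, 2.1, 2.2]
grip_width: 0.118
grasp_force: 12.0
```

Request:
{"name": "jog_arm", "arguments": {
  "moves": [
    [0,0,0,0,0,-0.15],
    [0,0,0,0,0,-0.3],
    [0,0,0,0,0,-0.45],
    [0,0,0,0,0,-0.6],
    [0,0,0,0,0,-0.65]
  ]
}}

```text
clock: 6.0
tcp_pos: [0.5595, -0.2326, 0.0949]
tool_rot: [0.002, 0.85, 0.526, 0.002]
ft_force: [4.2, 0.4, -0.1]
grip_width: 0.115
grasp_force: 12.0
```

Request:
{"name": "jog_arm", "arguments": {
  "moves": [
    [0,0,0,0,0,0],
    [0,0,0,0,0,0],
    [0,0,0,0,0,0]
  ]
}}

```text
clock: 6.38
tcp_pos: [0.5594, -0.2325, 0.0948]
tool_rot: [0.002, 0.851, 0.525, 0.002]
ft_force: [5.5, 0.4, 1.1]
grip_width: 0.111
grasp_force: 12.0
```

Run:
```python
from h import *
o=bot.get_obs();r=R.from_quat(np.roll(o["tool_rot"],-1)).as_matrix();print(o["tcp_pos"],o["q"].round(2),o["wrist_torque"],o["ft_force"],"turn",np.arctan2(r[1,1],r[0,1])-(-.2933-np.pi/2))
```

```text
[ 0.55942372 -0.23253101  0.09484406] [ 0.67  0.55 -0.47  1.82  0.32  0.85 -0.42] [ 0.10158456 -1.34006847  0.0992195 ] [5.47449498 0.37772961 1.11685499] turn 1.3994940327646346
```

The nut has turned 1.40 rad. I'll release it, rise, and move above the tab.

Request:
{"name": "jog_arm", "arguments": {
  "moves": [
    [0,0,0,0,0,0],
    [0,0,0,0,0,0],
    [0,0,-0.5,0,0,0],
    [0,0,-1.3,0,0,0],
    [0,0,-2.1,0,0,0]
  ],
  "grip": -0.1
}}

```text
clock: 7.0
tcp_pos: [0.5554, -0.2323, 0.2202]
tool_rot: [-0.001, 0.851, 0.525, -0.001]
ft_force: [0.4, -1.6, 0.5]
grip_width: 0.444
grasp_force: 0.0
```

Run:
```python
from h import *
s=[.4901,-.1389,-.2933];f=bot.grab_frame("wrist");o=bot.get_obs();print(o["clock"],o["tcp_pos"])
for l,m in MODEL.items():
    for e in bot.place_of("wrist",l)[:1]: print(l,np.round(e["location"],1),round(e["confidence"],2),w_at_z(f,e["location"],m[2]).round(4),"model",T(s,m).round(4),wproj(f,T(s,m)).round(1))
save(f,"w2")
print(move_to(o,T(s,[.046,0,.21]),down(s[2])).round(3))
```

```text
7.05 [ 0.55920905 -0.23300907  0.22756207]
coupler_top [153.8 124.4] 0.69 [ 0.4922 -0.1396  0.086 ] model [ 0.4901 -0.1389  0.086 ] [151.7 124.8]
tab_top [186.6 115.1] 0.81 [ 0.5367 -0.1521  0.136 ] model [ 0.5341 -0.1522  0.136 ] [183.9 116.8]
wing_top [257.6 178.3] 0.73 [ 0.5618 -0.23    0.11  ] model [ 0.5585 -0.2306  0.11  ] [254.7 180.5]
[ 1.017e+00 -9.800e-01  2.840e-01  9.000e-03  1.000e-03 -1.720e-01]
```

View pics/w2.png

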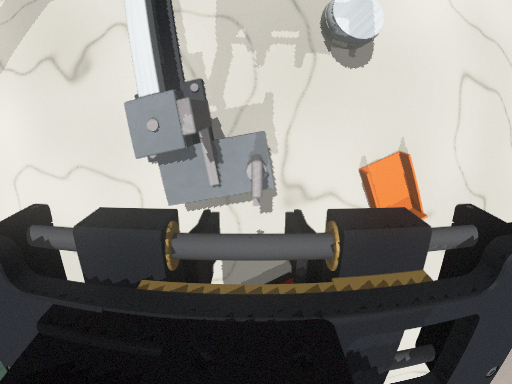

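The wing's tail now points away from the latch arm (wing at 257,180; arm free). The tab is at (187,115), in line with the model.

Request:
{"name": "jog_arm", "arguments": {
  "moves": [
    [0.5,-0.5,0.15,0,0,-0.09],
    [1.02,-0.98,0.28,0,0,-0.172],
    [1.02,-0.98,0.28,0,0,-0.172],
    [1.02,-0.98,0.28,0,0,-0.172]
  ]
}}

```text
clock: 7.75
tcp_pos: [0.531, -0.1518, 0.2018]
tool_rot: [-0.001, 0.803, 0.596, -0.001]
ft_force: [0.7, -1.0, -0.2]
grip_width: 0.448
grasp_force: 0.0
```

Run:
```python
from h import *
s=[.4901,-.1389,-.2933];f=bot.grab_frame("wrist");o=bot.get_obs();print(o["clock"],o["tcp_pos"],o["q"].round(2))
for l,m in MODEL.items():
    for e in bot.place_of("wrist",l)[:1]: print(l,np.round(e["location"],1),round(e["confidence"],2),w_at_z(f,e["location"],m[2]).round(4),"model",T(s,m).round(4))
print(move_to(o,[.5353,-.152,.111],down(s[2])).round(3))
save(f,"w3")
```

```text
7.8 [ 0.531394   -0.15236047  0.20212273] [ 0.67  0.36 -0.59  1.84  0.23  1.01 -0.31]
tab_top [259.9 200.7] 0.56 [ 0.536  -0.1555  0.136 ] model [ 0.5341 -0.1522  0.136 ]
[ 2.600e-02  6.300e-02  1.519e+00 -1.000e-03  1.000e-03 -1.000e-03]
```

View pics/w3.png

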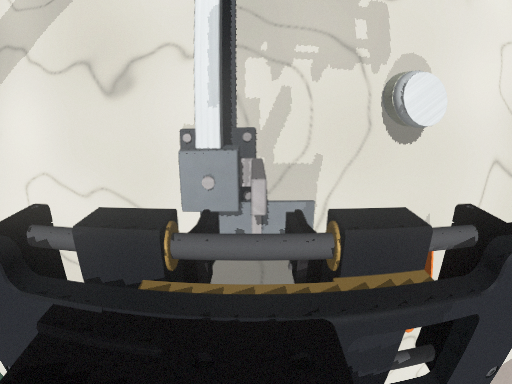

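The tab is at (259,195), between the fingers and slightly right of centre. Descending with a +4 mm shift.

Request:
{"name": "jog_arm", "arguments": {
  "moves": [
    [0.03,0.06,0.3,0,0,0],
    [0.03,0.06,0.7,0,0,0],
    [0.03,0.06,1.1,0,0,0],
    [0.03,0.06,1.4,0,0,0],
    [0.03,0.06,1.52,0,0,0]
  ]
}}

```text
clock: 8.62
tcp_pos: [0.5351, -0.1502, 0.1101]
tool_rot: [-0.001, 0.802, 0.597, -0.001]
ft_force: [0.4, -0.6, 0.4]
grip_width: 0.45
grasp_force: 0.0
```

Request:
{"name": "jog_arm", "arguments": {
  "moves": [
    [0,0,0,0,0,0],
    [0,0,0,0,0,0],
    [0,0,0,0,0,0],
    [0,0,0,0,0,0],
    [0,0,0,0,0,0]
  ],
  "grip": -1,
  "squeeze": 40
}}

```text
clock: 9.25
tcp_pos: [0.5365, -0.1505, 0.1124]
tool_rot: [0.001, 0.802, 0.597, 0.001]
ft_force: [1.1, -0.1, 1.8]
grip_width: 0.133
grasp_force: 40.0
```

Run:
```python
from h import *
o=bot.get_obs();r=R.from_quat(np.roll(o["tool_rot"],-1)).as_matrix();print(o["tcp_pos"],o["ft_force"].round(1),o["grip_width"]*87,r.round(3))
```

```text
[ 0.53647822 -0.15051903  0.11243352] [ 1.1 -0.1  1.8] 11.549362835562 [[ 0.288  0.958  0.002]
 [ 0.958 -0.288 -0.001]
 [-0.     0.002 -1.   ]]
```

Request:
{"name": "jog_arm", "arguments": {
  "moves": [
    [0,0.1,0,0,0,0],
    [0,0.2,0,0,0,0],
    [0,0.3,0,0,0,0],
    [0,0.4,0,0,0,0],
    [0,0.45,0,0,0,0]
  ]
}}

```text
clock: 9.88
tcp_pos: [0.5588, -0.1571, 0.1122]
tool_rot: [-0.002, 0.802, 0.597, -0.003]
ft_force: [-10.3, 1.7, 11.6]
grip_width: 0.131
grasp_force: 40.0
```

Request:
{"name": "jog_arm", "arguments": {
  "moves": [
    [0,0.02,0,0,0,0],
    [0,0.02,0,0,0,0],
    [0,0.02,0,0,0,0]
  ]
}}

```text
clock: 10.25
tcp_pos: [0.5597, -0.1574, 0.1122]
tool_rot: [-0.002, 0.802, 0.597, -0.003]
ft_force: [-8.5, 1.2, 10.9]
grip_width: 0.136
grasp_force: 40.0
```

Run:
```python
from h import *
o=bot.get_obs();x=np.array([np.cos(.2933),-np.sin(.2933),0]);print(o["tcp_pos"],o["ft_force"].round(1),"travel",(o["tcp_pos"]-[.5365,-.1505,.1124])@x*1000,"Fx",o["ft_force"]@x,o["grip_width"]*87)
# arc in tool axes: tool x=+trailer y, tool z down; pivot relative to TCP
s=[.4901,-.1389,-.2933];p=T(s,[0,.3,.07]);y=np.array([np.sin(.2933),np.cos(.2933),0])
d=(o["tcp_pos"]-p)@y;h=o["tcp_pos"][2]-.07
for a in np.arange(.03,.34,.03):
    # lift: y-axis point at -L rises: rotate (d,h) by -a about x
    d2=d*np.cos(a)+h*np.sin(a);h2=-d*np.sin(a)+h*np.cos(a)
    print(round(a,2),"dx",round((d2-d)/.06,3),"dz",round(-(h2-h)/.06,3))
```

```text
[ 0.55973982 -0.15742435  0.11222924] [-8.5  1.2 10.9] travel 24.24928391054136 Fx -8.461390651810984 11.833868671369242
0.03 dx 0.023 dz -0.148
0.06 dx 0.051 dz -0.296
0.09 dx 0.083 dz -0.443
0.12 dx 0.12 dz -0.589
0.15 dx 0.161 dz -0.733
0.18 dx 0.206 dz -0.877
0.21 dx 0.256 dz -1.018
0.24 dx 0.309 dz -1.159
0.27 dx 0.367 dz -1.297
0.3 dx 0.43 dz -1.434
0.33 dx 0.496 dz -1.569
```

Request:
{"name": "jog_arm", "arguments": {
  "moves": [
    [0,0.03,0,0,0,0],
    [0,0.06,0,0,0,0],
    [0,0.06,0,0,0,0],
    [0,0.06,0,0,0,0]
  ]
}}

```text
clock: 10.75
tcp_pos: [0.5629, -0.1583, 0.1122]
tool_rot: [-0.003, 0.802, 0.597, -0.003]
ft_force: [-9.7, 2.4, 11.9]
grip_width: 0.132
grasp_force: 40.0
```

Request:
{"name": "jog_arm", "arguments": {
  "moves": [
    [0.023,0,-0.148,0,-0.03,0],
    [0.051,0,-0.296,0,-0.06,0],
    [0.083,0,-0.443,0,-0.09,0],
    [0.12,0,-0.589,0,-0.12,0],
    [0.161,0,-0.733,0,-0.15,0]
  ]
}}

```text
clock: 11.38
tcp_pos: [0.5624, -0.1494, 0.1524]
tool_rot: [0.04, 0.8, 0.595, -0.066]
ft_force: [-10.6, 1.9, -5.7]
grip_width: 0.136
grasp_force: 40.0
```

Run:
```python
from h import *
f=bot.grab_frame("side");g=bot.grab_frame("wrist");o=bot.get_obs();x=np.array([np.cos(.2933),-np.sin(.2933),0]);print(o["tcp_pos"],o["ft_force"].round(1),"travel",(o["tcp_pos"]-[.5365,-.1505,.1124])@x*1000,o["grip_width"]*87)
cv2.imwrite("pics/l1.png",np.hstack([cv2.resize(f["pixels"][110:260,180:380,::-1],(400,300)),cv2.resize(g["pixels"][:,:,::-1],(400,300))]))
```

```text
[ 0.56306046 -0.14924981  0.15326174] [-10.    1.1  -6.1] travel 25.06474730620383 12.051063507066035
```

View pics/l1.png

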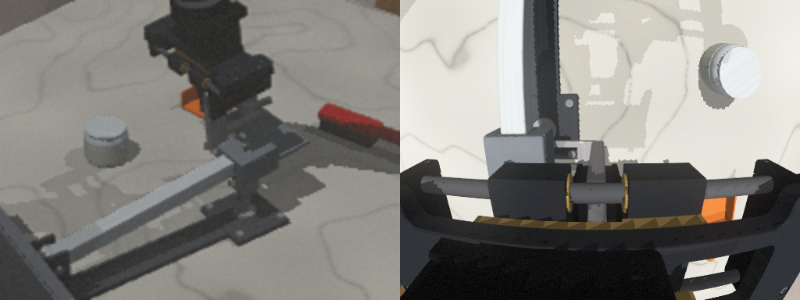

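The side view shows the coupler (about 245,140) clear above the ball post (245,190), with the tab in the jaws. I'll continue along the arc.

Request:
{"name": "jog_arm", "arguments": {
  "moves": [
    [0.023,0,-0.148,0,-0.03,0],
    [0.051,0,-0.296,0,-0.06,0],
    [0.083,0,-0.443,0,-0.09,0],
    [0.12,0,-0.589,0,-0.12,0],
    [0.161,0,-0.733,0,-0.15,0]
  ]
}}

```text
clock: 12.1
tcp_pos: [0.5674, -0.1346, 0.1947]
tool_rot: [0.085, 0.793, 0.589, -0.126]
ft_force: [-10.3, 0.4, -4.4]
grip_width: 0.135
grasp_force: 40.0
```

Request:
{"name": "jog_arm", "arguments": {
  "moves": [
    [0,0,0,0,0,0],
    [0,0,0,0,0,0],
    [0,0,0,0,0,0],
    [0,0,0,0,0,0],
    [0,0,0,0,0,0]
  ]
}}

```text
clock: 12.72
tcp_pos: [0.5678, -0.1348, 0.1947]
tool_rot: [0.085, 0.794, 0.589, -0.125]
ft_force: [-10.0, 0.0, -4.1]
grip_width: 0.131
grasp_force: 40.0
```

Run:
```python
from h import *
f=bot.grab_frame("side");g=bot.grab_frame("wrist");o=bot.get_obs();s=[.4901,-.1389,-.2933]
r=R.from_quat(np.roll(o["tool_rot"],-1)).as_matrix();print("tilt",np.arccos(-r[2,2]),o["tcp_pos"],o["ft_force"].round(1),o["joint_velocities"].round(4))
e=bot.place_of("side","coupler_top")[0];print(e)
for a in(.2,.25,.28,.3,.33): 
    d,h=-.3,.016;print(a,proj(f,T(s,[0,.3+d*np.cos(a)+h*np.sin(a),.07-d*np.sin(a)+h*np.cos(a)])).round(1))
cv2.imwrite("pics/l2.png",np.hstack([cv2.resize(f["pixels"][110:260,180:380,::-1],(400,300)),cv2.resize(g["pixels"][:,:,::-1],(400,300))]))
```

```text
tilt 0.303736800584406 [ 0.56775909 -0.13476371  0.19470053] [-10.   -0.1  -4.1] [-0.0007  0.0002  0.0002 -0.0006 -0.0012  0.001  -0.    ]
{'location': [303.3, 169.1], 'confidence': 0.94}
0.2 [302.2 177.2]
0.25 [301.3 173.1]
0.28 [300.6 170.7]
0.3 [300.1 169.1]
0.33 [299.3 166.7]
```

View pics/l2.png

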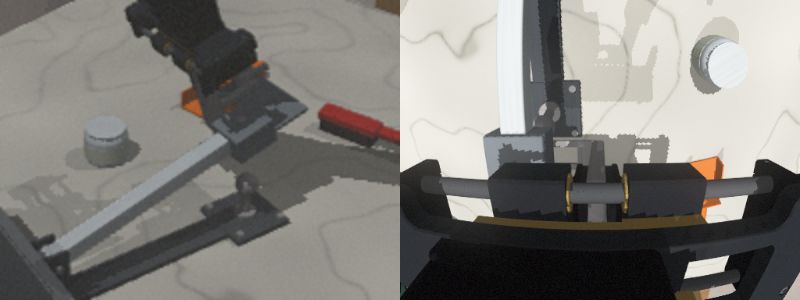

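The coupler is raised at about (240,125), the ball stands free at (245,185), the tab is still in the jaws, and nothing is moving. The lift is about 0.30 rad, or 9 cm.

```bash
python3 -c "
from workcell import bot
print(bot.job_done())"
```

```text
the job is handed in; nothing more can be done
None
```

The job is handed in: the wing nut is undone by about 1.4 rad, the latch was pulled out about 25 mm or more, and the drawbar is held still by the tab with the coupler about 9 cm (0.30 rad) up; the scoop, brush and tin weren't touched, and no verdict came back.

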